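# Clamp the staining box on the lab shaker

### The arm

A 7-joint arm with a two-finger parallel gripper is mounted at the origin on the work surface. World frame = base frame: x ahead of the robot, y to its left, z up, the work surface at z = 0. Lengths are in m, angles in rad, forces in N, time in s.
With the tool pointing down it reaches from about 0.425 to 0.925 m from the base axis. Payload 6.8 kg.
Tool frame: the origin (TCP) lies at the very end of the fingers, on their centre line; the grasp point (between the pads) lies 19 mm behind it; x points along the fingers, y is the direction in which the jaws open and shut, and the axes are right-handed (so a half turn about x gives the same grasp; the last joint's range is limited). The gripper opens to 85 mm and grips with 20 to 120 N. Pads are 22 mm wide; open, the fingers measure 114 mm over their backs; the gripper's body (76 mm by 85 mm) begins 54 mm behind the grasp point. The pads swing forward as they close: fully open they stand 13 mm farther back than shut.
Start: joints at [-1.306, 0.477, 0.022, 1.555, -0.011, 1.109, -0.083], TCP at [0.246, 0.629, 0.231] pointing down, gripper open.
Joint ranges: [-2.96, 2.96], [-0.34, 2.1], [-1.41, 1.46], [0.24, 2.44], [-1.37, 4.51], [0.17, 1.92], [-2.96, 2.96]. Speed limits (rad/s): [2.39, 2.39, 3.14, 3.14, 3.14, 3.14, 3.14].

### API

Orientations are given as a rotation vector (axis times angle).
In Python, from bench import get_obs, grab_frame, camera_info, hand_in gives the robot as it stands.
- The arm moves only by the tool apply_moves, never from a script. Its argument "series" is text: rows parted by semicolons, each of 7 numbers parted by spaces: the turn, a rotation vector about the tool's x, y, z in rad, then the shift along the tool's x, y, z in m, then the opening, from 0 (shut) to 1 (fully open). In form: wx wy wz tx ty tz hand; .... A call has 1 to 12 rows; each row is the pose to reach, as a shift and turn from the pose commanded when the call began, along the tool's axes at that moment; what a row does not reach only later rows make up. A row lasts 1/8 s, in which the tool goes at most 62.5 mm and 10.7 degrees, less where a joint would pass 70% of its speed; a pose out of reach is approached as far as the arm can. A call with a gripper value outside its range is refused whole. The fingers move at their own pace and stop on an object; "force" is the grip in N (left out, the last holds). Time passes only in rows, so rows that repeat a pose let the fingers close. It gives the time, the measured TCP pose, the force and the opening at its end, in the units of the state.
- get_obs(): the state, without advancing time (a new reading comes with each control period).
- grab_frame(name): name is "side" or "top" or "wrist"; returns the picture (384x512x3 uint8, blue, green, red); there is no depth.
- camera_info(name): a dict with "fov_y" (degrees; the focal length in pixels is half the picture's height over the tangent of half this angle, whatever the lens; pixels are square), "cx", "cy" (the principal point, pixels), "D" ([k1, k2, p1, p2, k3] as OpenCV has them; the pictures are not rectified), "rvec" (rotation vector, rad) and "tvec" (3), from world to camera coordinates, as OpenCV has them. Camera axes: x right, y down, z forward; pixel columns grow to the right and rows downward; lengths in m; the calibration is good to about 2 mm. A picture is of the moment at which its call begins: read the wrist's pose just before it. camera_info takes no time and is no camera call; for the wrist camera it gives the pose at the moment of the call.
- hand_in(): hands the job in, once; it reports no verdict.
The state is a dict: "clock": time; "joints": joint angles; "qvel": joint speeds; "tau": joint torques, N m; "tcp_pos": TCP position; "orientation": TCP orientation; "contact_force": force on the tool from outside, world axes, zero at the start; "moment": the same for the moment, N m; "grip_width": finger opening in m.
Only numpy, scipy, OpenCV 4.12 (cv2) and the standard library are available. Lean on these libraries where they do the work, as an engineer would, in place of code of your own. Each camera call takes 0.05 s, during which the arm holds its last target.

### The job

Slide the orange-lidded gel staining box along the shaker platform until it is fully home against the end stop, then screw the hold-down clamp onto it with the T-bar until it stops tight, and let go. The clamp has a left-hand thread, so anticlockwise seen from above drives it down (clockwise only raises it to a hard top stop). Leave the glassware, racks and other things on the bench where they stand.

Things in the scene. Friction and masses are not known exactly. Their poses are not given: they have to be found in the camera images.
- shaker: Orbital shaker fixed to the bench; dark blue case x -120 to 120, y -200 to 110 mm, aluminium platform top 80 mm above the bench. Origin on the bench below the clamp screw's axis, z up, +y = the way the box slides home. Two steel guide rails along y on the platform, 12 mm high, inner faces at x = -63 and +63 mm.
- end_stop (a point): Middle of the steel end stop's face, on the platform at shaker x 0, y +80 mm, 80 mm above the bench. The stop is a bar 140 mm wide and 30 mm high.
- bridge (a point): Middle of the top of the grey bridge beam over the platform, 205 mm above the bench on the screw axis. The beam is 210 mm (shaker x) x 45 mm (y) x 20 mm thick, on two 18 mm posts at shaker x = -90 and +90 mm.
- box: Loose closed gel staining box, white with flat orange lid, 120 (x) x 210 (y) x 45 mm high, 0.4 to 0.85 kg. Origin: centre of underside. Starts flat on the platform between the rails, 25 to 70 mm short of the end stop; slides along shaker +y when its free end is pushed (up to about 10 N). Home: its origin at shaker y = -25 mm, under the clamp foot.
- foot: Round clamp foot, 50 mm diameter, rubber under steel, below the bridge. Origin: centre of its underside. Moves straight up and down with the screw, does not turn. Top stop: underside 151 mm above the bench; the box's lid is at 125 mm. Starts 12 to 25 mm above lid level.
- handle: T-bar of the clamp screw, above the bridge: steel bar 14 mm thick, 124 mm long, lying along its x, with 22 mm balls on the ends (red at +x, black at -x) and a hub 32 mm in diameter, 24 mm high. Origin on the screw axis at mid thickness of the bar, 110 mm above the foot's underside; z up. Left-hand thread: anticlockwise from above drives bar and foot down 1.9 mm per rad.
- red_ball (a point): Centre of the red ball, 62 mm from the screw axis. A closed gripper can push either end round from the side, or the bar can be gripped. Foot meets lid 6 to 14 rad from the start. Free running takes 0.12 N m (2.4 N at 50 mm) and the bar stays where left; on the lid the torque then climbs steeply. Tight: 0.4 N m or more (8 N at 50 mm).
- bottle: Bystander: white bottle with blue cap, 64 mm diameter, 150 mm high, near the stop end of the shaker; origin at the centre of its base.
- beaker: Bystander: glass beaker, 72 mm diameter, 85 mm high, beyond the shaker; origin at the centre of its base.
- tube_rack: Bystander: blue tube rack with coloured caps, 70 x 160 x 64 mm high, beyond the shaker; origin at the centre of its base.
- tip_box: Bystander: grey tip box with green lid, 82 x 122 x 68 mm high, to the left; origin at the centre of its base.
- jar: Bystander: amber jar with black lid, 80 mm diameter, 100 mm high, to the left; origin at the centre of its base.
- pipette: Bystander: pipette lying on the bench, 250 mm long along its x, 28 mm high, to the right; origin on the bench near its middle.
Things that resemble listed ones, but are neither listed nor needed, are in the scene too. What is shaped like the box but brown or pink is not meant.

How it is judged:
On the way, in this order (a step that is already met when the one before it is completed fails the run):
1. the box is home against the end stop (y of box in the frame of shaker above -0.029 m), for 0.2 s.
2. the clamp is screwed down tight on the box (y of box in the frame of shaker above -0.029 m and contact force between foot and box above 40 N), for 0.2 s.
At the end, for the whole second after the job is handed in: The box lies flat on the platform within 4 mm of the end stop, the clamp foot presses on its lid with more than 40 N after release, and everything is at rest (all of step 2 and angular speed of handle below 0.1 rad/s and linear speed of box below 0.01 m/s and angle between box's own z axis and vertical below 0.05 rad); the robot touches nothing.
It fails at once if a bystander (bottle, beaker, tube rack, tip box, jar, pipette) is moved more than 30 mm (distance of any of bottle, beaker, tube_rack, tip_box, jar, pipette from where it was at the start of the episode above 0.03 m).
It also fails if it takes over 64 s, if anything falls off the work surface, if the arm or the gripper's body presses on something with over 40 N, if the wrist force passes 120 N, or if a joint passes its speed limit or range.

## Working session

There is one attempt and no reset: what is moved stays moved. The work goes in short steps, Python scripts to look and compute and a tool call to move; the robot and the scene stay as the last step left them, time stands still between calls to the robot, and variables do not carry over. Pictures are saved under pics/ and viewed, and the job is handed in when it is done.

Besides the shell and the picture viewer there is one more tool, called after "Emit:" as name(argument=value, ...) on one line, values as JSON. apply_moves: Moves the arm, as the interface text tells. Its arguments: {"type":"object","properties":{"series":{"type":"string"},"force":{"type":"number"}},"required":["series"]}

```bash
ls; mkdir -p pics; python3 - <<'E'
from bench import *
import cv2,numpy as np
print(get_obs())
for n in ("side","top","wrist"):
    print(n,camera_info(n)); cv2.imwrite(f"pics/{n}0.png",grab_frame(n))
E
```

```text
pics
{'clock': 0.0, 'joints': array([-1.30611061,  0.47777735,  0.02230916,  1.55646818, -0.01150024,
        1.10930836, -0.08310735]), 'qvel': array([-9.03773394e-05,  3.51486723e-04, -1.29568263e-03,  3.47432120e-04,
        1.13322517e-04,  4.41616229e-04, -4.08004785e-05]), 'tau': array([ 3.47558835e-04, -5.96452045e+01,  1.60772469e+00, -2.81194192e+01,
        1.23525076e-02,  9.33622301e-03,  2.16423837e-05]), 'tcp_pos': array([0.2456196 , 0.62807693, 0.23033332]), 'orientation': array([ 0.29101833,  1.55115994, -0.29389156]), 'contact_force': array([ 0.28682164, -0.54542355,  0.73546323]), 'moment': array([ 0.00817018, -0.03091799,  0.04335618]), 'grip_width': 0.08519064024768162}
side {'fov_y': 43.973640941635765, 'cx': 258.0353045895451, 'cy': 183.28875236406796, 'D': array([-0.09142447,  0.        ,  0.        ,  0.        ,  0.        ]), 'rvec': array([ 0.01139706, -2.80264548,  1.36763801]), 'tvec': array([0.52704508, 0.12582202, 1.71142289])}
top {'fov_y': 46.57060397188318, 'cx': 256.36067330894275, 'cy': 187.9720450229584, 'D': array([-0.15890061,  0.        ,  0.        ,  0.        ,  0.        ]), 'rvec': array([ 2.17071103, -2.15590513,  0.16112106]), 'tvec': array([0.0157621 , 0.54172553, 1.53212513])}
wrist {'fov_y': 63.53402000645641, 'cx': 255.62914405076904, 'cy': 190.0158411806422, 'D': array([-0.01251321,  0.        ,  0.        ,  0.        ,  0.        ]), 'rvec': array([-2.38281367, -1.62742637, -0.24066478]), 'tvec': array([-0.67403439, -0.0403243 ,  0.37913036])}
```

View pics/side0.png

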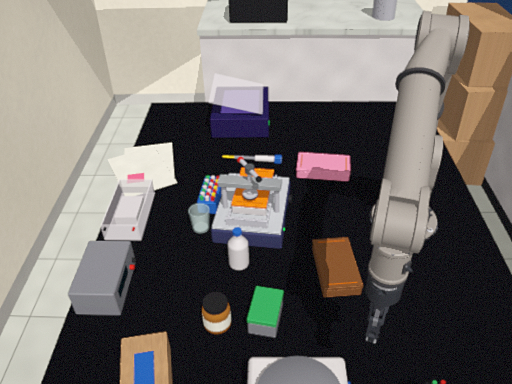

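View pics/top0.png

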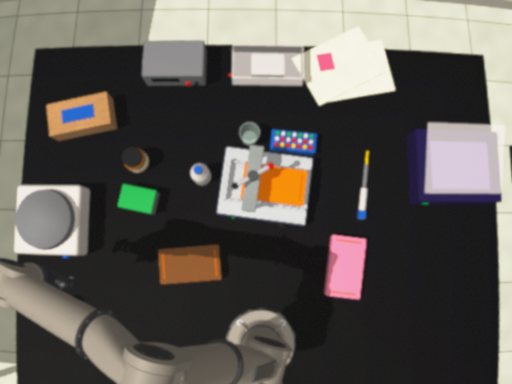

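View pics/wrist0.png

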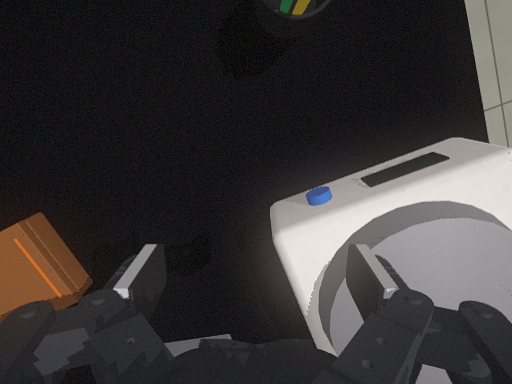

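The top view shows the shaker at about (265,185), with its stop end to the left near the bottle at (200,173). The box's free end is to the right at about (306,187), the T-bar is near (253,176) and the red ball near (270,167). I'll zoom in next.

```bash
python3 - <<'E'
import cv2
a=cv2.imread("pics/top0.png")[135:235,185:325];cv2.imwrite("pics/topz.png",cv2.resize(a,None,fx=5.6,fy=5.6,interpolation=cv2.INTER_CUBIC))
a=cv2.imread("pics/side0.png")[145:255,190:310];cv2.imwrite("pics/sidez.png",cv2.resize(a,None,fx=5.4,fy=5.4,interpolation=cv2.INTER_CUBIC))
E
```

```text
(no output)
```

View pics/topz.png

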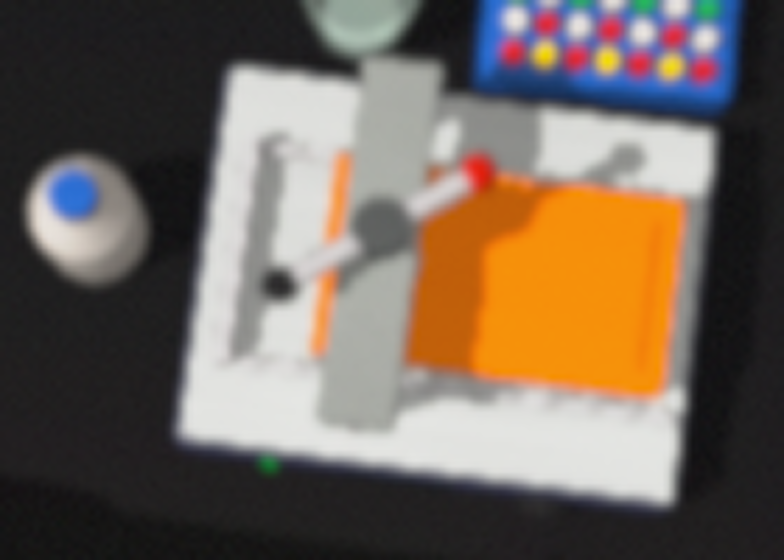

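View pics/sidez.png

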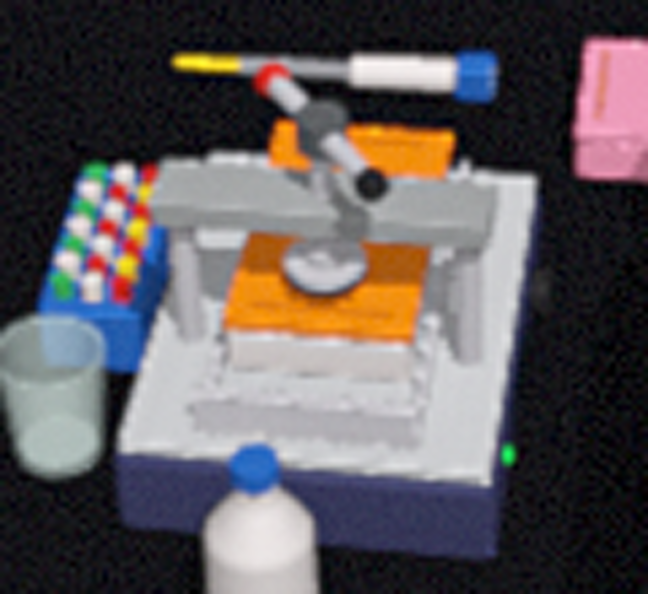

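```bash
cat > h.py <<'E'
from bench import *
import cv2,numpy as np
def ray(n,uv,ci=None):
    ci=ci or camera_info(n); f=192/np.tan(np.radians(ci["fov_y"])/2)
    K=np.array([[f,0,ci["cx"]],[0,f,ci["cy"]],[0,0,1]])
    p=cv2.undistortPoints(np.array(uv,float).reshape(-1,1,2),K,ci["D"]).reshape(-1,2)
    R=cv2.Rodrigues(ci["rvec"])[0]; o=-R.T@ci["tvec"]
    d=np.c_[p,np.ones(len(p))]@R
    return o,d/np.linalg.norm(d,axis=1)[:,None]
def plane(n,uv,z,ci=None):
    o,d=ray(n,uv,ci); return o+d*((z-o[2])/d[:,2])[:,None]
def tri(a,b):
    A=0;B=0
    for o,d in (a,b):
        M=np.eye(3)-np.outer(d,d);A=A+M;B=B+M@o
    return np.linalg.solve(A,B)
def proj(n,P,ci=None):
    ci=ci or camera_info(n); f=192/np.tan(np.radians(ci["fov_y"])/2)
    K=np.array([[f,0,ci["cx"]],[0,f,ci["cy"]],[0,0,1]])
    return cv2.projectPoints(np.array(P,float).reshape(-1,1,3),ci["rvec"],ci["tvec"],K,ci["D"])[0].reshape(-1,2)
E
python3 - <<'E'
from h import *
np.set_printoptions(precision=4,suppress=True)
T=lambda l:(np.array(l)+.5)/5.6-.5+[185,135]
S=lambda l:(np.array(l)+.5)/5.4-.5+[190,145]
c=plane("top",T([(230,65),(718,128),(672,505),(178,440)]),.08);print("plat",c,np.linalg.norm(c-np.roll(c,-1,0),axis=1))
l=plane("top",T([(340,152),(687,200),(662,395),(313,355)]),.125);print("lid",l,np.linalg.norm(l-np.roll(l,-1,0),axis=1))
for n,t,s in (("red",(479,172),(271,78)),("black",(281,285),(371,185)),("hub",(383,225),(326,127))):
    o,d=ray("top",T([t]));o2,d2=ray("side",S([s]));p=tri((o,d[0]),(o2,d2[0]));print(n,p,proj("top",p)-T([t]),proj("side",p)-S([s]))
# shaker frame from lid+plat: +y axis
y=(c[0]+c[3]-c[1]-c[2])/2;y/=np.linalg.norm(y);x=np.array([y[1],-y[0],0]);print("y",y,"x",x,"yaw",np.degrees(np.arctan2(x[1],x[0])))
# case: y -200..110 centre -45
o=c.mean(0)+.045*y;print("origin",o)
y2=(l[0]+l[3]-l[1]-l[2]);y2/=np.linalg.norm(y2);print("boxy",y2, "box free end in shaker",[( (q-o)@x,(q-o)@y) for q in l])
br=plane("top",T([(362,57),(445,65),(398,430),(318,422)]),.205);print("bridge",br.mean(0),np.linalg.norm(br-np.roll(br,-1,0),axis=1))
E
```

```text
plat [[ 0.6804  0.1272  0.08  ]
 [ 0.6439 -0.1745  0.08  ]
 [ 0.4112 -0.144   0.08  ]
 [ 0.4486  0.1553  0.08  ]] [0.304  0.2347 0.3016 0.2335]
lid [[ 0.6178  0.0585  0.125 ]
 [ 0.5908 -0.1486  0.125 ]
 [ 0.4739 -0.1327  0.125 ]
 [ 0.4962  0.0734  0.125 ]] [0.2089 0.1179 0.2073 0.1226]
red [ 0.5838 -0.0181  0.2507] [[ 0.0053 -0.0829]] [[0.0748 0.0133]]
black [0.5206 0.089  0.2492] [[-0.003   0.0371]] [[-0.0353 -0.0052]]
hub [0.551  0.0342 0.2518] [[-0.0645  0.8617]] [[-0.797  -0.1317]]
y [0.1222 0.9925 0.    ] x [ 0.9925 -0.1222  0.    ] yaw -7.017717658644921
origin [0.5515 0.0357 0.08  ]
boxy [0.1183 0.993  0.    ] box free end in shaker [(np.float64(0.06298508622115755), np.float64(0.03080745545305886)), (np.float64(0.061470697892733905), np.float64(-0.178122961879778)), (np.float64(-0.05645462376930847), np.float64(-0.17658639481434601)), (np.float64(-0.0595804178415952), np.float64(0.03064774429700974))]
bridge [0.5518 0.0346 0.205 ] [0.0472 0.2088 0.0446 0.2085]
```

```bash
cat >> h.py <<'E'
from scipy.spatial.transform import Rotation as Ro
np.set_printoptions(precision=4,suppress=True)
O=np.array([.5517,.0353,0]); YAW=np.radians(-7.0)
EX=np.array([np.cos(YAW),np.sin(YAW),0]);EY=np.array([-np.sin(YAW),np.cos(YAW),0])
def W(x,y,z): return O+EX*x+EY*y+[0,0,z]
def SH(p): q=np.array(p)-O; return np.array([q@EX,q@EY,q[2]])
# ideal tool: x down, y along shaker a
def tool(yv): x=np.array([0,0,-1.]);return np.c_[x,yv,np.cross(x,yv)]
def rows(P0,R0,Ps,Rs):
    return [np.r_[Ro.from_matrix(R0.T@R).as_rotvec(),R0.T@(np.array(p)-P0)] for p,R in zip(Ps,Rs)]
E
python3 - <<'E'
from h import *
o=get_obs();R=Ro.from_rotvec(o["orientation"]).as_matrix();print(R)
p=o["tcp_pos"]
for s in (1,-1):
    Rd=tool(s*EX);print(s,Ro.from_matrix(R.T@Rd).as_rotvec())
G=tool(-EX if 0 else EX)
def cyl(a,r,z):a=np.radians(a);return np.array([r*np.cos(a),r*np.sin(a),z])
wp=[cyl(60,.67,.33),cyl(50,.66,.37),cyl(40,.65,.37),cyl(25,.64,.37),cyl(10,.62,.37),cyl(0,.61,.37),cyl(-10,.59,.37),W(0,-.225,.37),W(0,-.225,.25),W(0,-.225,.1)]
for w in wp: print(w,R.T@(w-p))
E
```

```text
[[-0.0004  0.3642  0.9313]
 [-0.0013  0.9313 -0.3642]
 [-1.     -0.0014  0.0001]]
1 [1.3202 0.001  0.0011]
-1 [-1.8214 -0.0012  0.0011]
[0.335  0.5802 0.33  ] [-0.0994 -0.0123  0.1007]
[0.4242 0.5056 0.37  ] [-0.1394 -0.0494  0.211 ]
[0.4979 0.4178 0.37  ] [-0.1393 -0.1043  0.3116]
[0.58   0.2705 0.37  ] [-0.1391 -0.2116  0.4417]
[0.6106 0.1077 0.37  ] [-0.1389 -0.3521  0.5295]
[0.61 0.   0.37] [-0.1388 -0.4526  0.5681]
[ 0.581  -0.1025  0.37  ] [-0.1386 -0.5585  0.5785]
[ 0.5243 -0.188   0.37  ] [-0.1385 -0.6589  0.5568]
[ 0.5243 -0.188   0.25  ] [-0.0185 -0.6587  0.5568]
[ 0.5243 -0.188   0.1   ] [ 0.1315 -0.6585  0.5568]
```

Emit:
apply_moves(series="0.11 0 0 -0.045 -0.005 0.04 0; 0.22 0 0 -0.09 -0.01 0.08 0; 0.33 0 0 -0.12 -0.025 0.13 0; 0.44 0 0 -0.135 -0.04 0.185 0; 0.55 0 0 -0.139 -0.065 0.24 0; 0.66 0 0 -0.139 -0.095 0.295 0; 0.77 0 0 -0.139 -0.13 0.345 0; 0.88 0 0 -0.139 -0.17 0.392 0; 0.99 0 0 -0.139 -0.212 0.438 0; 1.1 0 0 -0.139 -0.258 0.475 0; 1.21 0 0 -0.139 -0.305 0.505 0; 1.32 0 0 -0.139 -0.355 0.53 0")

```text
clock: 1.65
tcp_pos: [0.6103, 0.1031, 0.3699]
orientation: [1.301, 1.147, -1.302]
contact_force: [0.3, -0.8, -0.6]
grip_width: 0.0
```

```bash
python3 - <<'E'
from h import *
o=get_obs();R=Ro.from_rotvec(o["orientation"]).as_matrix();p=o["tcp_pos"];print(o["clock"],p,o["grip_width"])
print(Ro.from_matrix(R.T@tool(EX)).as_rotvec())
def cyl(a,r,z):a=np.radians(a);return np.array([r*np.cos(a),r*np.sin(a),z])
for w in [cyl(0,.61,.37),cyl(-10,.59,.37),W(0,-.225,.37),W(0,-.225,.1)]: print(R.T@(w-p))
E
```

```text
1.65 [0.6103 0.1031 0.3699] 2.1916600974864537e-05
[-0.0037  0.0003  0.0003]
[-0.0001  0.0127  0.1023]
[-0.     -0.0032  0.2076]
[ 0.     -0.0488  0.2996]
[ 0.27   -0.0487  0.2995]
```

Emit:
apply_moves(series="0 0 0 0 0.008 0.06 0; 0 0 0 0 0.01 0.12 0; 0 0 0 0 0 0.18 0; 0 0 0 0 -0.025 0.24 0; 0 0 0 0.03 -0.049 0.3 0; 0 0 0 0.09 -0.049 0.3 0; 0 0 0 0.15 -0.049 0.3 0; 0 0 0 0.21 -0.049 0.3 0; 0 0 0 0.265 -0.049 0.3 0; 0 0 0 0.265 -0.049 0.3 0")

```text
clock: 2.9
tcp_pos: [0.5217, -0.1858, 0.1019]
orientation: [1.295, 1.156, -1.305]
contact_force: [-0.5, -0.8, -0.3]
grip_width: -0.0002
```

```bash
python3 - <<'E'
from h import *
o=get_obs();print(o["clock"],SH(o["tcp_pos"]),o["contact_force"])
a=grab_frame("top");cv2.imwrite("pics/t1.png",cv2.resize(a[125:245,175:335],None,fx=4.8,fy=4.8,interpolation=cv2.INTER_CUBIC))
E
```

```text
2.9 [-0.0028 -0.2231  0.1019] [-0.4673 -0.8414 -0.2689]
```

View pics/t1.png

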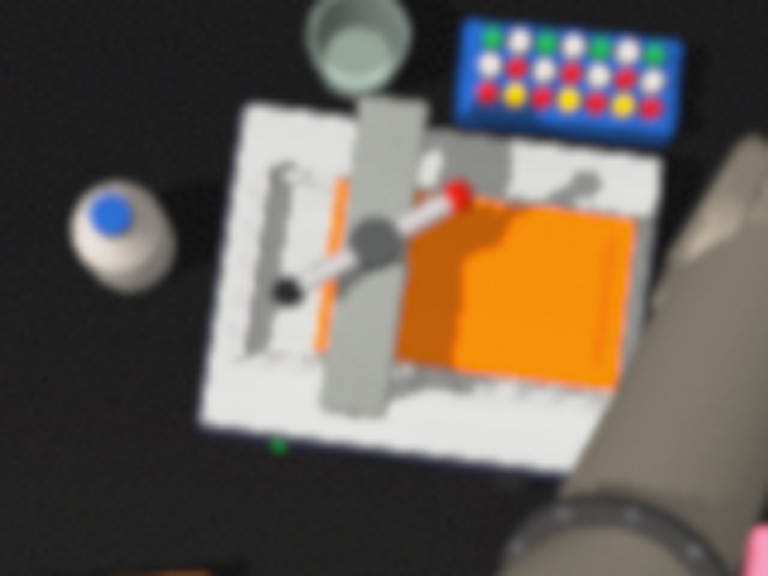

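The box and T-bar haven't moved, and the tool is behind the box's free end. I'll push slowly now.

Emit:
apply_moves(series="0 0 0 0 0.002 -0.015 0; 0 0 0 0 0.002 -0.025 0; 0 0 0 0 0.002 -0.032 0; 0 0 0 0 0.002 -0.038 0; 0 0 0 0 0.002 -0.044 0; 0 0 0 0 0.002 -0.05 0; 0 0 0 0 0.002 -0.056 0; 0 0 0 0 0.002 -0.062 0; 0 0 0 0 0.002 -0.067 0; 0 0 0 0 0.002 -0.071 0; 0 0 0 0 0.002 -0.075 0; 0 0 0 0 0.002 -0.075 0")

```text
clock: 4.45
tcp_pos: [0.5366, -0.1137, 0.106]
orientation: [1.299, 1.146, -1.298]
contact_force: [0.1, -4.2, 3.9]
grip_width: 0.0
```

```bash
python3 - <<'E'
from h import *
o=get_obs();print(o["clock"],SH(o["tcp_pos"]),o["contact_force"])
a=grab_frame("top");cv2.imwrite("pics/t2.png",cv2.resize(a[125:245,175:335],None,fx=4.8,fy=4.8,interpolation=cv2.INTER_CUBIC))
a=grab_frame("side")[145:255,190:310];cv2.imwrite("pics/s2.png",cv2.resize(a,None,fx=5.4,fy=5.4,interpolation=cv2.INTER_CUBIC))
E
```

```text
4.45 [ 0.0032 -0.1497  0.106 ] [ 0.123  -4.19    3.9082]
```

View pics/t2.png

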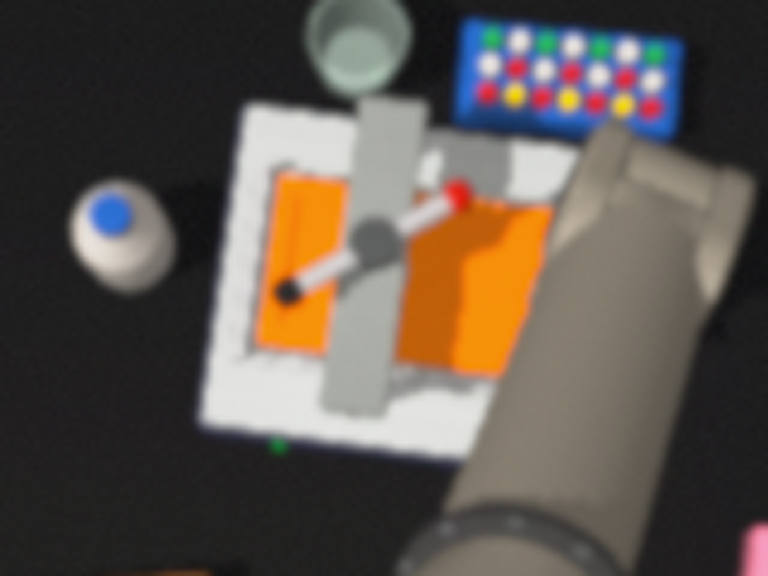

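View pics/s2.png

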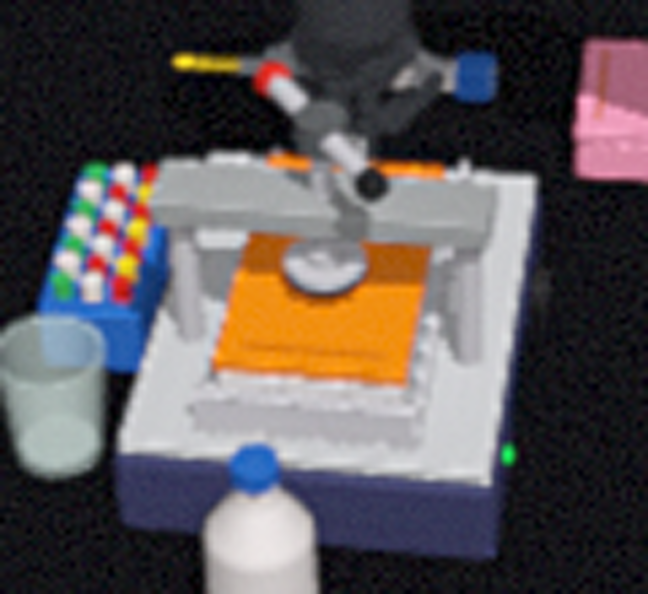

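The box is about 8 mm short of the stop, with the lid's far edge near (265,260) in the crop. I'll keep pushing in small steps.

Emit:
apply_moves(series="0 0 0 0 0 -0.003 0; 0 0 0 0 0 -0.006 0; 0 0 0 0 0 -0.008 0; 0 0 0 0 0 -0.01 0; 0 0 0 0 0 -0.01 0")

```text
clock: 5.18
tcp_pos: [0.5372, -0.1049, 0.1056]
orientation: [1.298, 1.146, -1.3]
contact_force: [-0.8, -8.9, 4.0]
grip_width: 0.0002
```

```bash
python3 - <<'E'
from h import *
o=get_obs();print(o["clock"],SH(o["tcp_pos"]),o["contact_force"])
a=grab_frame("top");cv2.imwrite("pics/t3.png",cv2.resize(a[150:230,205:315],None,fx=7,fy=7,interpolation=cv2.INTER_CUBIC))
E
```

```text
5.175 [ 0.0026 -0.1409  0.1056] [-0.8324 -8.916   3.9551]
```

View pics/t3.png

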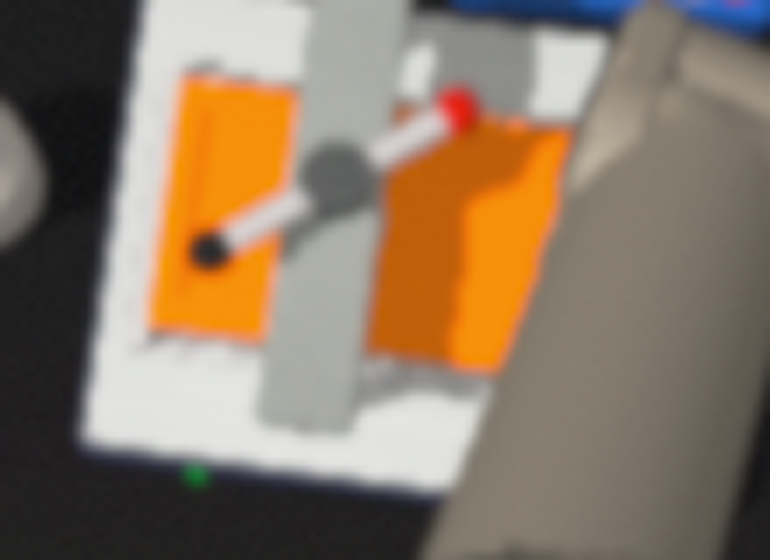

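```bash
python3 - <<'E'
from h import *
T=lambda l:(np.array(l)+.5)/7-.5+[205,150]
for p in plane("top",T([(182,77),(148,332),(165,205)]),.125): print(SH(p))
E
```

```text
[0.0603 0.0804 0.125 ]
[-0.0629  0.0797  0.125 ]
[-0.0019  0.08    0.125 ]
```

Emit:
apply_moves(series="0 0 0 0 0 -0.003 0; 0 0 0 0 0 -0.005 0; 0 0 0 0 0 -0.007 0; 0 0 0 0 0 -0.007 0")

```text
clock: 5.72
tcp_pos: [0.5364, -0.1045, 0.1057]
orientation: [1.297, 1.138, -1.308]
contact_force: [-3.9, -23.8, 2.1]
grip_width: -0.0002
```

The lid's front edge measures y=0.080, and the push stalled at 24 N without moving, so the box is home. I'll back off and rise.

Emit:
apply_moves(series="0 0 0 0 0 0.015 0; 0 0 0 0 0 0.045 0; 0 0 0 -0.06 0 0.045 0; 0 0 0 -0.12 0 0.045 0; 0 0 0 -0.18 0 0.045 0; 0 0 0 -0.225 0 0.03 0; 0 0 0 -0.225 0 0.03 0")

```text
clock: 6.6
tcp_pos: [0.5365, -0.1235, 0.3335]
orientation: [1.301, 1.148, -1.29]
contact_force: [1.1, -0.2, -0.4]
grip_width: -0.0001
```

```bash
python3 - <<'E'
from h import *
o=get_obs();R=Ro.from_rotvec(o["orientation"]).as_matrix();p=o["tcp_pos"];print(o["clock"],SH(p),p,o["contact_force"])
print(Ro.from_matrix(R.T@tool(EX)).as_rotvec())
a=np.radians(-105)
for z in (.32,.222): print(R.T@(W(.048*np.cos(a),.048*np.sin(a),z)-p))
a=grab_frame("top");cv2.imwrite("pics/t4.png",cv2.resize(a[150:230,205:315],None,fx=7,fy=7,interpolation=cv2.INTER_CUBIC))
E
```

```text
6.6 [ 0.0043 -0.1595  0.3335] [ 0.5365 -0.1235  0.3335] [ 1.0625 -0.2335 -0.3559]
[ 0.0039 -0.003  -0.0059]
[ 0.0138 -0.0164 -0.1131]
[ 0.1118 -0.0169 -0.1128]
```

View pics/t4.png

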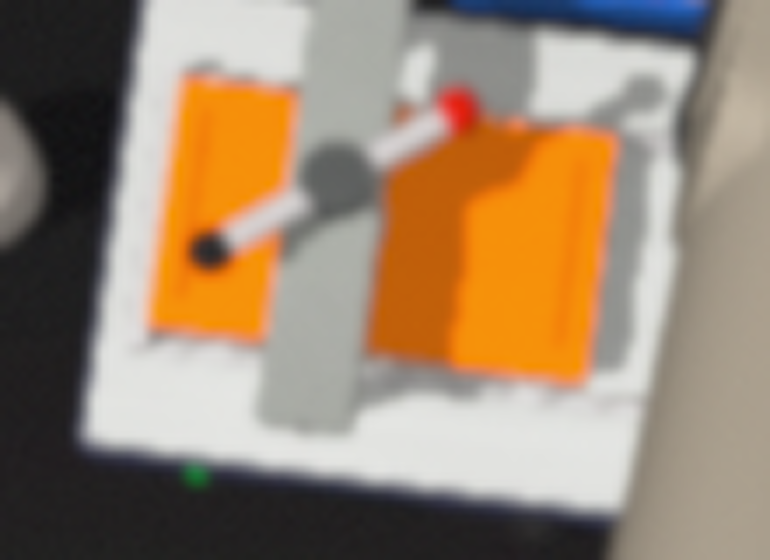

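The box stayed at the stop after release. Next I'll bring the closed finger to the clockwise side of the red end.

Emit:
apply_moves(series="0 0 0 0 -0.008 -0.055 0; 0 0 0 0 -0.017 -0.113 0; 0 0 0 0 -0.017 -0.113 0; 0 0 0 0.04 -0.017 -0.113 0; 0 0 0 0.08 -0.017 -0.113 0; 0 0 0 0.112 -0.017 -0.113 0; 0 0 0 0.112 -0.017 -0.113 0")

```text
clock: 7.52
tcp_pos: [0.5286, -0.0122, 0.2151]
orientation: [1.294, 1.152, -1.306]
contact_force: [0.4, -0.9, 0.5]
grip_width: 0.0001
```

```bash
cat > circ.py <<'E'
from h import *
def circ(step,n=12,r=.048,z=.222,a0=None):
    o=get_obs();R=Ro.from_rotvec(o["orientation"]).as_matrix();p=o["tcp_pos"]
    s=SH(p);a=np.arctan2(s[1],s[0]) if a0 is None else a0
    print("t",o["clock"],"ang",np.degrees(a),"r",np.hypot(*s[:2]),s,o["contact_force"])
    print(" R err",Ro.from_matrix(R.T@tool(EX)).as_rotvec())
    print("; ".join("0 0 0 %.3f %.3f %.3f 0"%tuple(R.T@(W(r*np.cos(a+step*(i+1)),r*np.sin(a+step*(i+1)),z)-p)) for i in range(n)))
E
python3 -c "
from circ import *
circ(.3)"
```

```text
t 7.525 ang -108.9352944834762 r 0.052793285442443764 [-0.0171 -0.0499  0.2151] [ 0.4057 -0.9307  0.5029]
 R err [-0.0009  0.0025  0.0072]
0 0 0 -0.007 0.016 -0.002 0; 0 0 0 -0.007 0.030 -0.004 0; 0 0 0 -0.007 0.043 -0.010 0; 0 0 0 -0.007 0.054 -0.019 0; 0 0 0 -0.007 0.061 -0.031 0; 0 0 0 -0.007 0.065 -0.045 0; 0 0 0 -0.007 0.064 -0.059 0; 0 0 0 -0.007 0.059 -0.073 0; 0 0 0 -0.007 0.050 -0.084 0; 0 0 0 -0.007 0.039 -0.093 0; 0 0 0 -0.007 0.025 -0.097 0; 0 0 0 -0.007 0.011 -0.098 0
```

Emit:
apply_moves(series="0 0 0 -0.007 0.016 -0.002 0; 0 0 0 -0.007 0.030 -0.004 0; 0 0 0 -0.007 0.043 -0.010 0; 0 0 0 -0.007 0.054 -0.019 0; 0 0 0 -0.007 0.061 -0.031 0; 0 0 0 -0.007 0.065 -0.045 0; 0 0 0 -0.007 0.064 -0.059 0; 0 0 0 -0.007 0.059 -0.073 0; 0 0 0 -0.007 0.050 -0.084 0; 0 0 0 -0.007 0.039 -0.093 0; 0 0 0 -0.007 0.025 -0.097 0; 0 0 0 -0.007 0.011 -0.098 0")

```text
clock: 9.02
tcp_pos: [0.5535, 0.0854, 0.2255]
orientation: [1.299, 1.149, -1.297]
contact_force: [4.2, -1.1, -0.2]
grip_width: 0.0001
```

```bash
python3 - <<'E'
from circ import *
circ(.3)
a=grab_frame("top");cv2.imwrite("pics/t5.png",cv2.resize(a[125:245,175:335],None,fx=4.8,fy=4.8,interpolation=cv2.INTER_CUBIC))
a=grab_frame("side")[145:255,190:310];cv2.imwrite("pics/s5.png",cv2.resize(a,None,fx=5.4,fy=5.4,interpolation=cv2.INTER_CUBIC))
E
```

```text
t 9.025 ang 94.9116289567514 r 0.05017837262153671 [-0.0043  0.05    0.2255] [ 4.2025 -1.1246 -0.2356]
 R err [ 0.0007 -0.001  -0.0008]
0 0 0 0.004 -0.014 0.006 0; 0 0 0 0.004 -0.026 0.013 0; 0 0 0 0.003 -0.036 0.023 0; 0 0 0 0.003 -0.042 0.036 0; 0 0 0 0.003 -0.044 0.051 0; 0 0 0 0.003 -0.041 0.065 0; 0 0 0 0.003 -0.035 0.078 0; 0 0 0 0.003 -0.025 0.088 0; 0 0 0 0.003 -0.012 0.095 0; 0 0 0 0.003 0.002 0.098 0; 0 0 0 0.003 0.016 0.097 0; 0 0 0 0.003 0.029 0.091 0
```

View pics/t5.png

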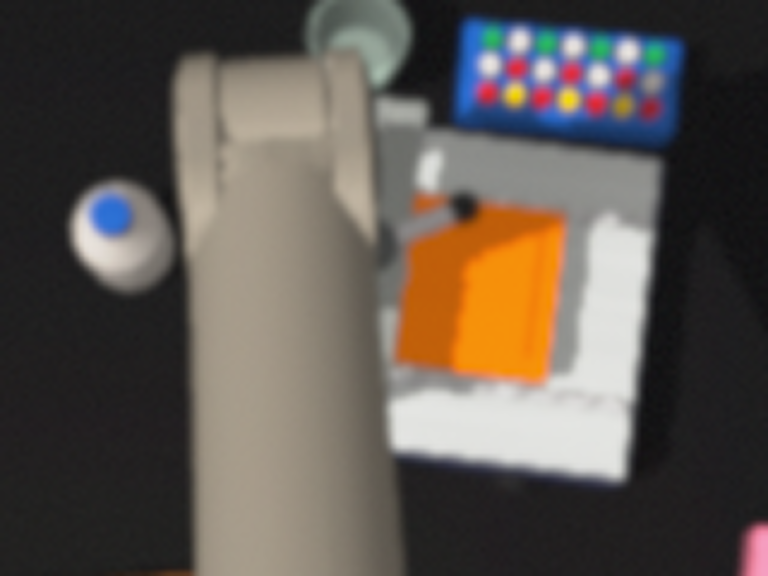

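View pics/s5.png

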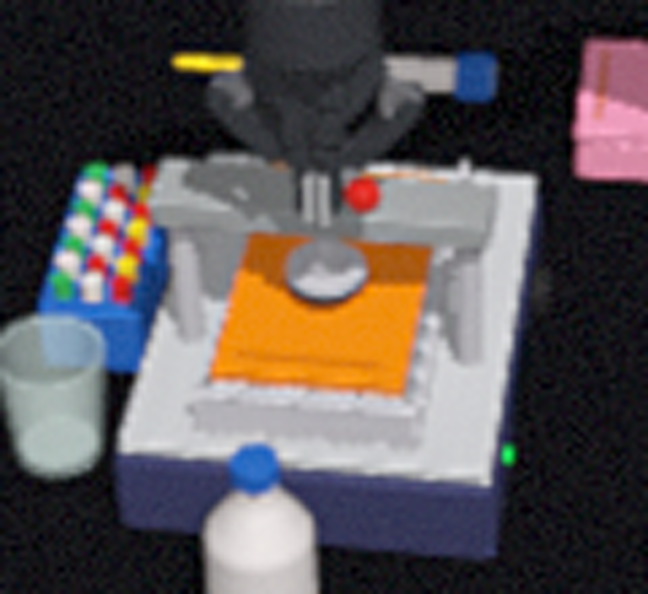

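The bar followed the finger for half a turn, the foot went down, and the box is still home. I'll continue around.

Emit:
apply_moves(series="0 0 0 0.003 -0.014 0.006 0; 0 0 0 0.003 -0.026 0.013 0; 0 0 0 0.003 -0.036 0.023 0; 0 0 0 0.003 -0.042 0.036 0; 0 0 0 0.003 -0.044 0.051 0; 0 0 0 0.003 -0.041 0.065 0; 0 0 0 0.003 -0.035 0.078 0; 0 0 0 0.003 -0.025 0.088 0; 0 0 0 0.003 -0.012 0.095 0; 0 0 0 0.003 0.002 0.098 0; 0 0 0 0.003 0.016 0.097 0; 0 0 0 0.003 0.029 0.091 0")

```text
clock: 10.62
tcp_pos: [0.5729, -0.0098, 0.2221]
orientation: [1.298, 1.148, -1.3]
contact_force: [-3.0, -0.9, -0.4]
grip_width: -0.0001
```

```bash
python3 - <<'E'
from circ import *
circ(.15)
E
```

```text
t 10.625 ang -57.819789711455655 r 0.0498051426925603 [ 0.0265 -0.0422  0.2221] [-3.037  -0.868  -0.4259]
 R err [-0.0006  0.001   0.0003]
0 0 0 0.000 0.005 -0.006 0; 0 0 0 0.000 0.010 -0.011 0; 0 0 0 0.000 0.014 -0.017 0; 0 0 0 0.000 0.017 -0.023 0; 0 0 0 0.000 0.020 -0.030 0; 0 0 0 0.000 0.021 -0.037 0; 0 0 0 0.000 0.021 -0.044 0; 0 0 0 0.000 0.021 -0.051 0; 0 0 0 0.000 0.019 -0.058 0; 0 0 0 0.000 0.016 -0.065 0; 0 0 0 0.000 0.012 -0.071 0; 0 0 0 -0.000 0.007 -0.076 0
```

Emit:
apply_moves(series="0 0 0 0 0.005 -0.006 0; 0 0 0 0 0.010 -0.011 0; 0 0 0 0 0.014 -0.017 0; 0 0 0 0 0.017 -0.023 0; 0 0 0 0 0.020 -0.030 0; 0 0 0 0 0.021 -0.037 0")

```text
clock: 11.38
tcp_pos: [0.5978, 0.0252, 0.2225]
orientation: [1.299, 1.148, -1.298]
contact_force: [-1.4, -3.0, 0.4]
grip_width: 0.0
```

```bash
python3 - <<'E'
from circ import *
circ(.12)
E
```

```text
t 11.375 ang -5.404985098287416 r 0.0471565661636397 [ 0.0469 -0.0044  0.2225] [-1.4385 -2.953   0.3847]
 R err [ 0.      0.0001 -0.0008]
0 0 0 0.001 0.001 -0.006 0; 0 0 0 0.001 0.001 -0.011 0; 0 0 0 0.001 -0.001 -0.017 0; 0 0 0 0.001 -0.002 -0.022 0; 0 0 0 0.001 -0.005 -0.028 0; 0 0 0 0.001 -0.008 -0.033 0; 0 0 0 0.001 -0.012 -0.037 0; 0 0 0 0.001 -0.016 -0.041 0; 0 0 0 0.001 -0.020 -0.044 0; 0 0 0 0.001 -0.025 -0.047 0; 0 0 0 0.001 -0.031 -0.050 0; 0 0 0 0.001 -0.036 -0.051 0
```

Still free running at about 3 N. I'll go on in small steps.

Emit:
apply_moves(series="0 0 0 0 0.001 -0.006 0; 0 0 0 0 0.001 -0.011 0; 0 0 0 0 -0.001 -0.017 0; 0 0 0 0 -0.002 -0.022 0; 0 0 0 0 -0.005 -0.028 0; 0 0 0 0 -0.008 -0.033 0")

```text
clock: 12.12
tcp_pos: [0.5936, 0.0593, 0.2225]
orientation: [1.299, 1.149, -1.298]
contact_force: [0.0, -2.8, 0.3]
grip_width: 0.0003
```

```bash
python3 - <<'E'
from circ import *
circ(.1)
E
```

```text
t 12.125 ang 36.7988611281965 r 0.04824388840216312 [0.0386 0.0289 0.2225] [ 0.0343 -2.8264  0.295 ]
 R err [ 0.0004 -0.0004 -0.0008]
0 0 0 0.001 -0.003 -0.004 0; 0 0 0 0.001 -0.007 -0.007 0; 0 0 0 0.001 -0.010 -0.010 0; 0 0 0 0.001 -0.014 -0.013 0; 0 0 0 0.001 -0.019 -0.015 0; 0 0 0 0.000 -0.023 -0.017 0; 0 0 0 0.000 -0.028 -0.018 0; 0 0 0 0.000 -0.032 -0.019 0; 0 0 0 0.000 -0.037 -0.019 0; 0 0 0 0.000 -0.042 -0.019 0; 0 0 0 0.000 -0.047 -0.018 0; 0 0 0 0.000 -0.051 -0.017 0
```

Emit:
apply_moves(series="0 0 0 0 -0.003 -0.004 0; 0 0 0 0 -0.007 -0.007 0; 0 0 0 0 -0.010 -0.010 0; 0 0 0 0 -0.014 -0.013 0; 0 0 0 0 -0.019 -0.015 0; 0 0 0 0 -0.023 -0.017 0")

```text
clock: 12.88
tcp_pos: [0.5756, 0.0771, 0.2236]
orientation: [1.302, 1.142, -1.294]
contact_force: [11.5, -8.3, -2.1]
grip_width: -0.0001
```

```bash
python3 - <<'E'
from circ import *
circ(.1)
E
```

```text
t 12.875 ang 67.1886041638422 r 0.04815672169959368 [0.0187 0.0444 0.2236] [11.5411 -8.2705 -2.0564]
 R err [-0.001   0.0004 -0.0077]
0 0 0 0.002 -0.005 -0.001 0; 0 0 0 0.002 -0.009 -0.003 0; 0 0 0 0.001 -0.014 -0.003 0; 0 0 0 0.001 -0.019 -0.004 0; 0 0 0 0.001 -0.024 -0.003 0; 0 0 0 0.001 -0.028 -0.003 0; 0 0 0 0.001 -0.033 -0.001 0; 0 0 0 0.001 -0.037 0.000 0; 0 0 0 0.001 -0.042 0.002 0; 0 0 0 0.001 -0.046 0.005 0; 0 0 0 0.001 -0.050 0.008 0; 0 0 0 0.001 -0.053 0.011 0
```

The torque has climbed to about 0.68 N m, which is above the tight value. One more small push for margin.

Emit:
apply_moves(series="0 0 0 0 -0.003 -0.001 0; 0 0 0 0 -0.006 -0.002 0; 0 0 0 0 -0.006 -0.002 0; 0 0 0 0 -0.006 -0.002 0")

```text
clock: 13.38
tcp_pos: [0.5709, 0.0797, 0.2239]
orientation: [1.303, 1.141, -1.293]
contact_force: [12.0, -6.7, -2.7]
grip_width: 0.0002
```

```bash
python3 - <<'E'
from circ import *
o=get_obs();s=SH(o["tcp_pos"]);F=o["contact_force"];f=[F@EX,F@EY];print(s,f,s[0]*f[1]-s[1]*f[0],"ang",np.degrees(np.arctan2(s[1],s[0])))
E
```

```text
[0.0137 0.0464 0.2239] [np.float64(12.724300283333807), np.float64(-5.186634151218333)] -0.6608986562949823 ang 73.56219340814387
```

Emit:
apply_moves(series="0 0 0 0 -0.003 0 0; 0 0 0 0 -0.006 0 0; 0 0 0 0 -0.008 0 0; 0 0 0 0 -0.008 0 0; 0 0 0 0 -0.008 0 0")

```text
clock: 14.0
tcp_pos: [0.5644, 0.0813, 0.2244]
orientation: [1.305, 1.139, -1.289]
contact_force: [15.0, -6.2, -2.8]
grip_width: -0.0005
```

```bash
python3 - <<'E'
from circ import *
o=get_obs();s=SH(o["tcp_pos"]);F=o["contact_force"];f=[F@EX,F@EY];print(s,f,s[0]*f[1]-s[1]*f[0],"ang",np.degrees(np.arctan2(s[1],s[0])))
a=grab_frame("side")[145:255,190:310];cv2.imwrite("pics/s6.png",cv2.resize(a,None,fx=5.4,fy=5.4,interpolation=cv2.INTER_CUBIC))
E
```

```text
[0.007  0.0472 0.2244] [np.float64(15.649068019984554), np.float64(-4.292044294241452)] -0.7683283306347319 ang 81.52990722290012
```

View pics/s6.png

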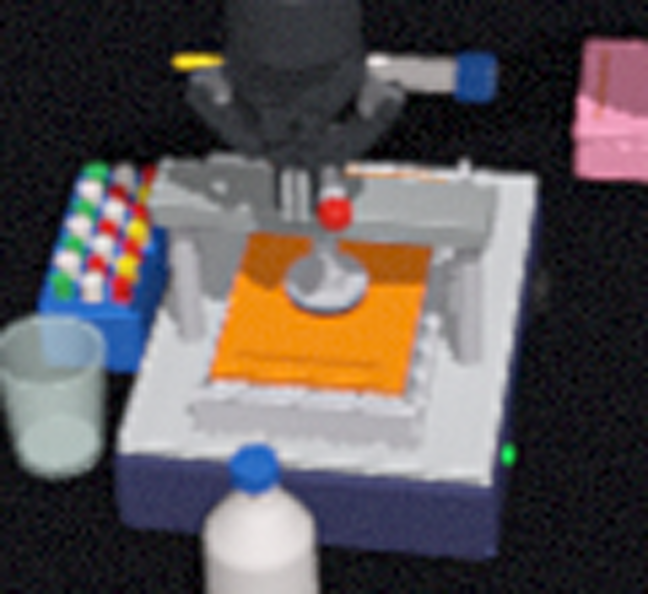

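Emit:
apply_moves(series="0 0 0 0 -0.003 0 0; 0 0 0 0 -0.006 0 0; 0 0 0 0 -0.008 0.001 0; 0 0 0 0 -0.008 0.001 0; 0 0 0 0 -0.008 0.001 0")

```text
clock: 14.68
tcp_pos: [0.5575, 0.0822, 0.225]
orientation: [1.307, 1.139, -1.286]
contact_force: [17.7, -3.1, -2.5]
grip_width: -0.0003
```

```bash
python3 - <<'E'
from circ import *
o=get_obs();s=SH(o["tcp_pos"]);F=o["contact_force"];f=[F@EX,F@EY];print(s,f,s[0]*f[1]-s[1]*f[0],"ang",np.degrees(np.arctan2(s[1],s[0])))
E
```

```text
[0.     0.0472 0.225 ] [np.float64(17.981079681132663), np.float64(-0.9469552249753335)] -0.8494878897871977 ang 89.96223076080159
```

The torque is about 0.85 N m and stiffening. Now I'll back off along the tangent and lift away.

Emit:
apply_moves(series="0 0 0 0 0.01 0 0; 0 0 0 0 0.025 0 0; 0 0 0 0 0.035 0.002 0; 0 0 0 -0.05 0.035 0.002 0; 0 0 0 -0.11 0.035 0.002 0; 0 0 0 -0.17 0.035 0.002 0; 0 0 0 -0.17 0.035 0.06 0; 0 0 0 -0.17 0.035 0.12 0; 0 0 0 -0.17 0.035 0.18 0; 0 0 0 -0.17 0.035 0.24 0; 0 0 0 -0.17 0.035 0.28 0; 0 0 0 -0.17 0.035 0.28 0")

```text
clock: 16.18
tcp_pos: [0.5497, -0.2032, 0.3921]
orientation: [1.303, 1.147, -1.304]
contact_force: [0.1, 0.0, 0.2]
grip_width: -0.0001
```

```bash
python3 - <<'E'
from circ import *
o=get_obs();print(o["clock"],SH(o["tcp_pos"]),o["contact_force"])
a=grab_frame("top");cv2.imwrite("pics/t7.png",cv2.resize(a[125:245,175:335],None,fx=4.8,fy=4.8,interpolation=cv2.INTER_CUBIC))
b=grab_frame("side");cv2.imwrite("pics/s7.png",cv2.resize(b[145:255,190:310],None,fx=5.4,fy=5.4,interpolation=cv2.INTER_CUBIC))
E
```

```text
16.175 [ 0.0271 -0.2369  0.3921] [0.0642 0.0392 0.2309]
```

View pics/t7.png

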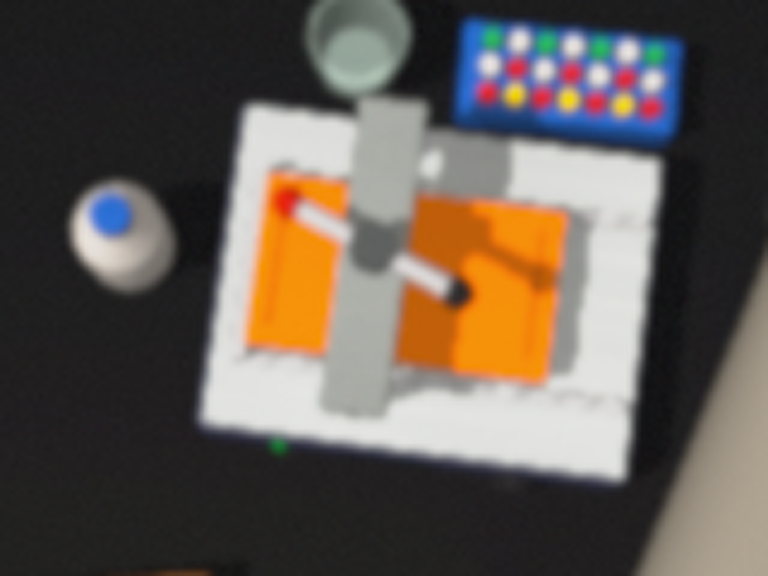

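View pics/s7.png

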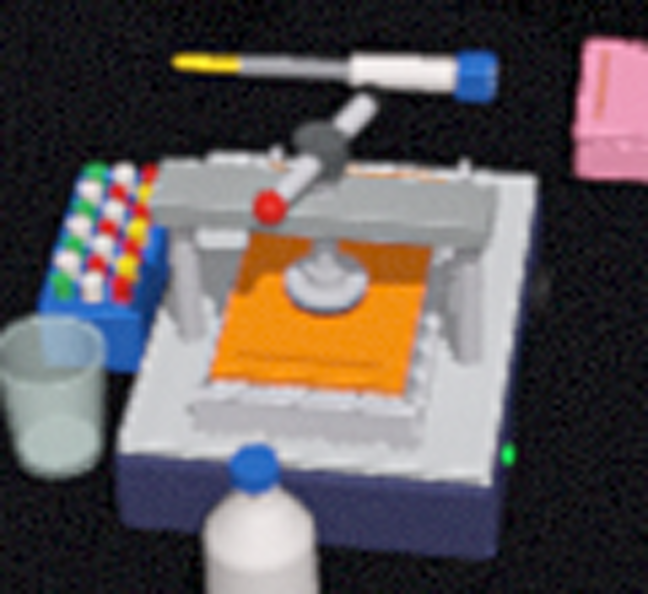

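```bash
python3 - <<'E'
from h import *
T=lambda l:(np.array(l)+.5)/4.8-.5+[175,125]
S=lambda l:(np.array(l)+.5)/5.4-.5+[190,145]
for n,t,s in (("red",(288,201),(271,207)),):
    o,d=ray("top",T([t]));o2,d2=ray("side",S([s]));p=tri((o,d[0]),(o2,d2[0]));q=SH(p);print(n,q,np.degrees(np.arctan2(q[1],q[0])),proj("top",p)-T([t]))
r=SH(plane("top",T([(288,201)]),.235)[0]);b=SH(plane("top",T([(458,291)]),.235)[0]);print(r,b,np.degrees(np.arctan2(*(r-b)[[1,0]])),np.linalg.norm(r-b))
for t in [(267,172),(247,346),(568,212),(547,382)]: print(SH(plane("top",T([t]),.125)[0]))
E
```

```text
red [0.022  0.0585 0.2347] 69.40473988667966 [[-0.0236  0.3588]]
[0.0231 0.0586 0.235 ] [-0.0206 -0.0568  0.235 ] 69.2837826546981 0.12335327296704453
[0.0606 0.0816 0.125 ]
[-0.0617  0.0787  0.125 ]
[ 0.06   -0.1295  0.125 ]
[-0.0597 -0.129   0.125 ]
```

```bash
python3 - <<'E'
from h import *
S=lambda l:(np.array(l)+.5)/5.4-.5+[190,145]
for s in ((335,212),):
  q=SH(plane("side",S([s]),.234)[0]);print(q,np.degrees(np.arctan2(q[1],q[0])))
q=SH(plane("side",S([(362,194)]),.2445)[0]);print("s5",np.degrees(np.arctan2(q[1],q[0])))
E
```

```text
[-0.0171  0.0581  0.234 ] 106.40315491290644
s5 121.72222196238498
```

The bar sprang back from about 115° to 69° after release, so the screw back-drives under load. The quick release may have left too little force on the foot. I'll retighten moderately and then release slowly, with the finger following the bar as it comes back.

```bash
python3 - <<'E'
from circ import *
o=get_obs();R=Ro.from_rotvec(o["orientation"]).as_matrix();p=o["tcp_pos"]
print(Ro.from_matrix(R.T@tool(EX)).as_rotvec())
a=np.radians(20)
for z in (.392,.224): print(R.T@(W(.048*np.cos(a),.048*np.sin(a),z)-p))
E
```

```text
[ 0.0006 -0.0018  0.0013]
[ 0.0002  0.017  -0.2489]
[ 0.1682  0.0172 -0.2486]
```

Emit:
apply_moves(series="0 0 0 0 0.005 -0.06 0; 0 0 0 0 0.01 -0.12 0; 0 0 0 0 0.017 -0.18 0; 0 0 0 0 0.017 -0.235 0; 0 0 0 0 0.017 -0.249 0; 0 0 0 0.03 0.017 -0.249 0; 0 0 0 0.08 0.017 -0.249 0; 0 0 0 0.125 0.017 -0.249 0; 0 0 0 0.155 0.017 -0.249 0; 0 0 0 0.166 0.017 -0.249 0; 0 0 0 0.166 0.017 -0.249 0")

```text
clock: 17.65
tcp_pos: [0.5986, 0.0454, 0.2263]
orientation: [1.298, 1.15, -1.299]
contact_force: [0.2, -0.0, -0.7]
grip_width: -0.0001
```

```bash
cat > tq.py <<'E'
from circ import *
o=get_obs();s=SH(o["tcp_pos"]);F=o["contact_force"];f=[F@EX,F@EY];print("torque",s[0]*f[1]-s[1]*f[0],"F",np.array(f))
E
python3 - <<'E'
from tq import *
circ(.05)
E
```

```text
torque -0.002822099753656766 F [0.2108 0.0111]
t 17.65 ang 19.206235572555208 r 0.0479535283786839 [0.0453 0.0158 0.2263] [ 0.2105 -0.0147 -0.6622]
 R err [0.0008 0.     0.0007]
0 0 0 0.004 -0.001 -0.002 0; 0 0 0 0.004 -0.002 -0.004 0; 0 0 0 0.004 -0.003 -0.007 0; 0 0 0 0.004 -0.004 -0.009 0; 0 0 0 0.004 -0.005 -0.011 0; 0 0 0 0.004 -0.007 -0.013 0; 0 0 0 0.004 -0.008 -0.015 0; 0 0 0 0.004 -0.010 -0.016 0; 0 0 0 0.004 -0.011 -0.018 0; 0 0 0 0.004 -0.013 -0.020 0; 0 0 0 0.004 -0.015 -0.021 0; 0 0 0 0.004 -0.017 -0.023 0
```

Now to find the torque at which the bar starts to move.

Emit:
apply_moves(series="0 0 0 0 -0.001 -0.002 0; 0 0 0 0 -0.002 -0.004 0; 0 0 0 0 -0.003 -0.007 0; 0 0 0 0 -0.004 -0.009 0; 0 0 0 0 -0.005 -0.011 0; 0 0 0 0 -0.007 -0.013 0; 0 0 0 0 -0.007 -0.013 0")

```text
clock: 18.52
tcp_pos: [0.5932, 0.059, 0.2262]
orientation: [1.298, 1.149, -1.298]
contact_force: [1.4, -0.7, -0.2]
grip_width: -0.0004
```

```bash
python3 - <<'E'
from tq import *
circ(.05)
E
```

```text
torque -0.06336882105944294 F [ 1.4772 -0.5533]
t 18.525 ang 36.68419819394081 r 0.047783807193342825 [0.0383 0.0285 0.2262] [ 1.3987 -0.7292 -0.1956]
 R err [ 0.0006 -0.0001  0.0002]
0 0 0 0.004 -0.001 -0.002 0; 0 0 0 0.004 -0.003 -0.004 0; 0 0 0 0.004 -0.005 -0.006 0; 0 0 0 0.004 -0.006 -0.007 0; 0 0 0 0.004 -0.008 -0.009 0; 0 0 0 0.004 -0.010 -0.010 0; 0 0 0 0.004 -0.012 -0.012 0; 0 0 0 0.004 -0.014 -0.013 0; 0 0 0 0.004 -0.016 -0.014 0; 0 0 0 0.004 -0.018 -0.015 0; 0 0 0 0.004 -0.020 -0.016 0; 0 0 0 0.004 -0.023 -0.017 0
```

Emit:
apply_moves(series="0 0 0 0 -0.001 -0.002 0; 0 0 0 0 -0.003 -0.004 0; 0 0 0 0 -0.003 -0.004 0")

```text
clock: 18.9
tcp_pos: [0.5911, 0.0628, 0.2264]
orientation: [1.299, 1.148, -1.298]
contact_force: [0.7, 0.7, -0.4]
grip_width: -0.0
```

```bash
python3 - <<'E'
from tq import *
circ(.05,4)
E
```

```text
torque 0.009056498770120474 F [0.6181 0.8087]
t 18.9 ang 41.93784418150578 r 0.04804750211707221 [0.0357 0.0321 0.2264] [ 0.7121  0.7274 -0.4168]
 R err [ 0.0001  0.0003 -0.0007]
0 0 0 0.004 -0.002 -0.002 0; 0 0 0 0.004 -0.003 -0.003 0; 0 0 0 0.004 -0.005 -0.005 0; 0 0 0 0.004 -0.007 -0.006 0
```

Emit:
apply_moves(series="0 0 0 0 -0.002 -0.002 0; 0 0 0 0 -0.004 -0.004 0; 0 0 0 0 -0.004 -0.004 0")

```text
clock: 19.27
tcp_pos: [0.588, 0.0665, 0.2267]
orientation: [1.299, 1.146, -1.298]
contact_force: [3.1, -3.9, -0.2]
grip_width: 0.0006
```

```bash
python3 - <<'E'
from tq import *
circ(.05,4)
E
```

```text
torque -0.2385905004895969 F [ 3.5405 -3.513 ]
t 19.275 ang 47.60527935066392 r 0.04787745613122062 [0.0323 0.0354 0.2267] [ 3.086  -3.9183 -0.2351]
 R err [-0.0007  0.0009 -0.0019]
0 0 0 0.005 -0.002 -0.002 0; 0 0 0 0.005 -0.004 -0.003 0; 0 0 0 0.005 -0.006 -0.005 0; 0 0 0 0.005 -0.008 -0.006 0
```

Emit:
apply_moves(series="0 0 0 0 -0.002 -0.002 0; 0 0 0 0 -0.004 -0.003 0; 0 0 0 0 -0.006 -0.005 0; 0 0 0 0 -0.006 -0.005 0")

```text
clock: 19.77
tcp_pos: [0.5836, 0.0715, 0.2272]
orientation: [1.3, 1.144, -1.297]
contact_force: [4.7, -5.7, 0.6]
grip_width: 0.0003
```

```bash
python3 - <<'E'
from tq import *
circ(.05,4)
E
```

```text
torque -0.3544502513697432 F [ 5.4098 -5.1014]
t 19.775 ang 55.67743721999953 r 0.04826247070353226 [0.0272 0.0399 0.2272] [ 4.7477 -5.7226  0.6158]
 R err [-0.0012  0.0011 -0.0039]
0 0 0 0.005 -0.002 -0.001 0; 0 0 0 0.005 -0.004 -0.002 0; 0 0 0 0.005 -0.006 -0.003 0; 0 0 0 0.005 -0.009 -0.004 0
```

Emit:
apply_moves(series="0 0 0 0 -0.002 -0.001 0; 0 0 0 0 -0.004 -0.002 0; 0 0 0 0 -0.006 -0.003 0; 0 0 0 0 -0.008 -0.004 0; 0 0 0 0 -0.008 -0.004 0")

```text
clock: 20.4
tcp_pos: [0.5776, 0.0769, 0.228]
orientation: [1.302, 1.143, -1.294]
contact_force: [8.2, -5.3, 1.6]
grip_width: -0.0
```

```bash
python3 - <<'E'
from tq import *
circ(-.03,12)
E
```

```text
torque -0.47826486800876766 F [ 8.7863 -4.2398]
t 20.4 ang 65.10480870847975 r 0.049029552172447984 [0.0206 0.0445 0.228 ] [ 8.2041 -5.279   1.5768]
 R err [-0.001  -0.0001 -0.0072]
0 0 0 0.006 0.001 0.002 0; 0 0 0 0.006 0.002 0.002 0; 0 0 0 0.006 0.003 0.003 0; 0 0 0 0.006 0.005 0.004 0; 0 0 0 0.006 0.006 0.004 0; 0 0 0 0.006 0.007 0.005 0; 0 0 0 0.006 0.008 0.006 0; 0 0 0 0.006 0.009 0.007 0; 0 0 0 0.006 0.010 0.008 0; 0 0 0 0.006 0.011 0.009 0; 0 0 0 0.006 0.013 0.010 0; 0 0 0 0.006 0.014 0.011 0
```

Tight at about 0.48 N m. Now I'll ease off slowly, about 1.4 mm per row.

Emit:
apply_moves(series="0 0 0 0 0.001 0.001 0; 0 0 0 0 0.002 0.002 0; 0 0 0 0 0.003 0.003 0; 0 0 0 0 0.005 0.004 0; 0 0 0 0 0.006 0.004 0; 0 0 0 0 0.007 0.005 0; 0 0 0 0 0.008 0.006 0; 0 0 0 0 0.009 0.007 0; 0 0 0 0 0.01 0.008 0; 0 0 0 0 0.01 0.008 0")

```text
clock: 21.65
tcp_pos: [0.5832, 0.0686, 0.2259]
orientation: [1.298, 1.149, -1.3]
contact_force: [3.0, 0.3, 0.2]
grip_width: -0.0
```

```bash
python3 - <<'E'
from tq import *
circ(-.03,12)
E
```

```text
torque -0.08807257200832477 F [2.8902 0.6806]
t 21.65 ang 53.59484278398248 r 0.045817163046697786 [0.0272 0.0369 0.2259] [2.9516 0.3233 0.2219]
 R err [-0.0002  0.0006  0.0009]
0 0 0 0.004 0.002 -0.001 0; 0 0 0 0.004 0.004 0.000 0; 0 0 0 0.004 0.005 0.001 0; 0 0 0 0.004 0.006 0.002 0; 0 0 0 0.004 0.007 0.003 0; 0 0 0 0.004 0.008 0.004 0; 0 0 0 0.004 0.009 0.005 0; 0 0 0 0.004 0.010 0.006 0; 0 0 0 0.004 0.011 0.007 0; 0 0 0 0.004 0.011 0.008 0; 0 0 0 0.004 0.012 0.010 0; 0 0 0 0.004 0.013 0.011 0
```

Emit:
apply_moves(series="0 0 0 0 0.001 0 0; 0 0 0 0 0.002 0.001 0; 0 0 0 0 0.003 0.001 0; 0 0 0 0 0.004 0.002 0; 0 0 0 0 0.004 0.002 0")

```text
clock: 22.28
tcp_pos: [0.5871, 0.0663, 0.2261]
orientation: [1.298, 1.149, -1.299]
contact_force: [1.2, 0.6, 0.3]
grip_width: 0.0003
```

```bash
python3 - <<'E'
from tq import *
circ(-.03,8)
E
```

```text
torque -0.016811838463101168 F [1.1569 0.7573]
t 22.275 ang 48.20429024432741 r 0.04698733279806774 [0.0313 0.035  0.2261] [1.2406 0.6107 0.2678]
 R err [-0.0001  0.0002  0.0006]
0 0 0 0.004 0.002 0.000 0; 0 0 0 0.004 0.003 0.001 0; 0 0 0 0.004 0.004 0.002 0; 0 0 0 0.004 0.005 0.003 0; 0 0 0 0.004 0.006 0.004 0; 0 0 0 0.004 0.007 0.006 0; 0 0 0 0.004 0.007 0.007 0; 0 0 0 0.004 0.008 0.008 0
```

Emit:
apply_moves(series="0 0 0 0 0.001 0 0; 0 0 0 0 0.002 0.001 0; 0 0 0 0 0.003 0.002 0; 0 0 0 0 0.004 0.003 0; 0 0 0 0 0.005 0.004 0; 0 0 0 0 0.005 0.004 0")

```text
clock: 23.02
tcp_pos: [0.5918, 0.0618, 0.2263]
orientation: [1.299, 1.149, -1.299]
contact_force: [0.5, -0.2, 0.4]
grip_width: -0.0001
```

```bash
python3 - <<'E'
from tq import *
circ(-.03,8)
a=grab_frame("side")[145:255,190:310];cv2.imwrite("pics/s8.png",cv2.resize(a,None,fx=5.4,fy=5.4,interpolation=cv2.INTER_CUBIC))
E
```

```text
torque -0.020193994094038274 F [ 0.5271 -0.1033]
t 23.025 ang 40.42572178551004 r 0.048028812200456426 [0.0366 0.0311 0.2263] [ 0.5106 -0.1668  0.4177]
 R err [-0.  0.  0.]
0 0 0 0.004 0.001 0.001 0; 0 0 0 0.004 0.002 0.002 0; 0 0 0 0.004 0.003 0.003 0; 0 0 0 0.004 0.003 0.005 0; 0 0 0 0.004 0.004 0.006 0; 0 0 0 0.004 0.005 0.007 0; 0 0 0 0.004 0.006 0.008 0; 0 0 0 0.004 0.006 0.010 0
```

View pics/s8.png

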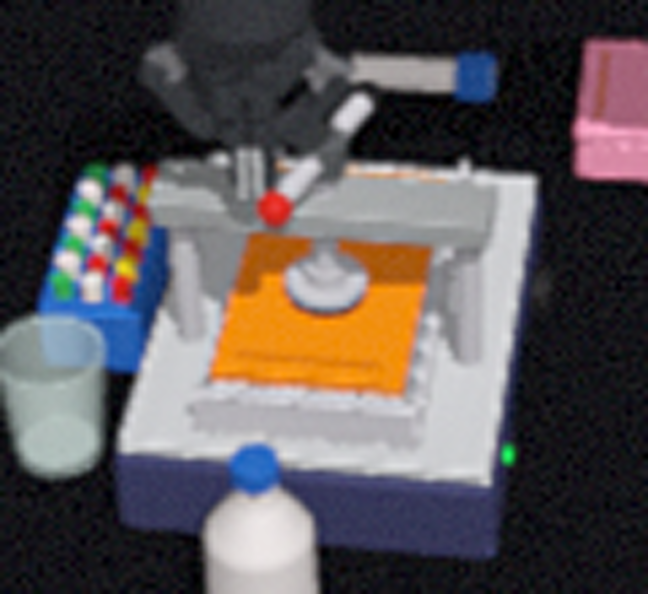

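The bar settled at about 71°, the same place as before, and the finger is no longer touching it. That is the friction equilibrium of the preload: 0.12 N m over 1.9 mm/rad gives about 63 N. Now I'll retreat clear.

Emit:
apply_moves(series="0 0 0 0 0.003 0.004 0; 0 0 0 0 0.006 0.01 0; 0 0 0 -0.04 0.006 0.012 0; 0 0 0 -0.09 0.006 0.012 0; 0 0 0 -0.15 0.006 0.012 0; 0 0 0 -0.165 0.006 0.06 0; 0 0 0 -0.165 0.006 0.12 0; 0 0 0 -0.165 0 0.18 0; 0 0 0 -0.165 0 0.24 0; 0 0 0 -0.165 0 0.27 0; 0 0 0 -0.165 0 0.27 0; 0 0 0 -0.165 0 0.27 0")

```text
clock: 24.58
tcp_pos: [0.5591, -0.2054, 0.3911]
orientation: [1.298, 1.15, -1.298]
contact_force: [-0.2, 1.3, 0.6]
grip_width: -0.0001
```

```bash
python3 - <<'E'
from tq import *
T=lambda l:(np.array(l)+.5)/4.8-.5+[175,125]
a=grab_frame("top");cv2.imwrite("pics/t9.png",cv2.resize(a[125:245,175:335],None,fx=4.8,fy=4.8,interpolation=cv2.INTER_CUBIC))
h=cv2.cvtColor(a,cv2.COLOR_BGR2HSV)
def red(im):
    im=im[150:225,205:265].astype(int);m=(im[:,:,2]>150)&(im[:,:,1]<70)&(im[:,:,0]<80);v,u=np.nonzero(m);return np.array([u.mean()+205,v.mean()+150])
for i in range(2):
    q=SH(plane("top",[red(a)],.235)[0]);print(get_obs()["clock"],q,np.degrees(np.arctan2(q[1],q[0])));a=grab_frame("top")
b=grab_frame("side");cv2.imwrite("pics/s9.png",b)
E
```

```text
torque -0.0475847902157489 F [-0.3987  1.2882]
24.625 [0.0189 0.0615 0.235 ] 72.90659789403715
24.675 [0.0185 0.0614 0.235 ] 73.23806998428982
```

View pics/t9.png

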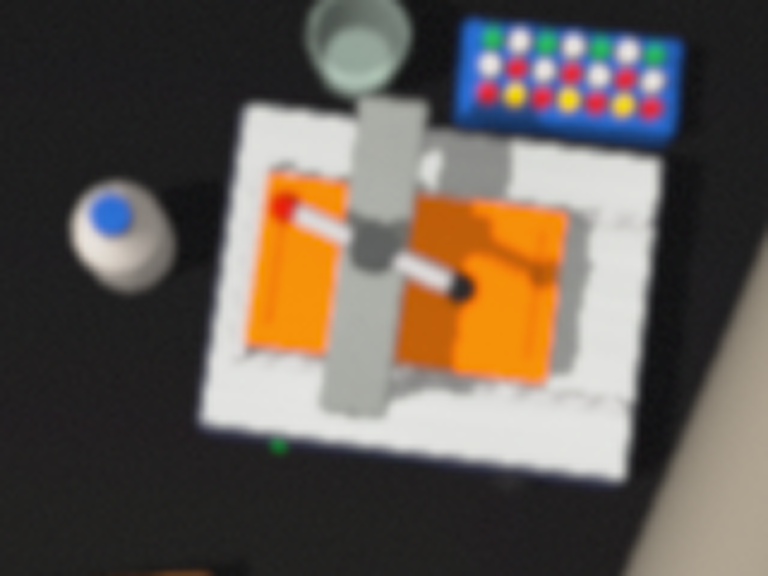

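View pics/s9.png

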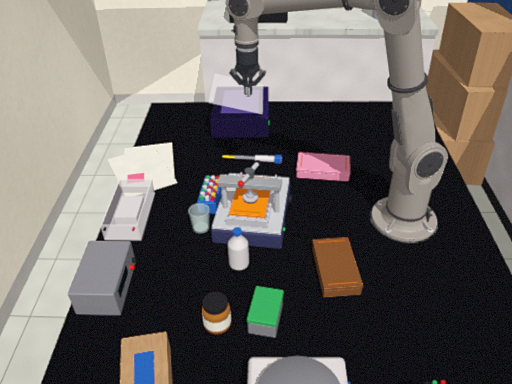

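The bar is at rest at about 73°, a little tighter than after the fast release at 69°. The box is home and the bystanders haven't moved.

```bash
python3 -c "
from bench import *
print(hand_in())"
```

```text
the job is handed in; nothing more can be done
None
```

I slid the box home, screwed the clamp down on it and let go, then handed the job in at about 25 s of the 64 s allowed. I can't measure the foot's force on the lid directly; I estimate about 63 N against the 40 N needed.

- **Box:** the closed gripper pushed it until it stalled at about 24 N. The lid's front edge then measured y = 0.080 m, which is at the stop. In the last picture the box was still there, and the bystanders in view had not visibly moved.
- **Clamp:** I pushed the T-bar anticlockwise about 9.2 rad, to roughly 0.85 N m.
- **Failed check:** after that first, quick release, the bar sprang back about 0.8 rad. I retightened to about 0.48 N m and eased off slowly with the finger following the bar.
- **Final state:** the bar came to rest at about 73°, against 69° after the quick release. Two pictures in a row agreed to within 0.4°, and the tool was clear of everything.
- **Force estimate:** the 63 N comes from the thread's 0.12 N m friction over 1.9 mm per rad. The 0.24 N m I measured when the bar began to move again is consistent with that.

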